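# Draw a packing plate from the rack and lay it on the jack

### The arm

A 6-joint arm with a two-finger parallel gripper is mounted at the origin on the work surface. World frame = base frame: x ahead of the robot, y to its left, z up, the work surface at z = 0. Lengths are in m, angles in rad, forces in N, time in s.
With the tool pointing down it reaches from about 0.25 to 0.8 m from the base axis. Payload 8.5 kg.
Tool frame: the origin (TCP) lies on the centre line of the jaws, within the pads' length; the fingertips stand 22 mm ahead of it and the grasp point (between the pads) lies 3 mm ahead of it; x points along the fingers, y is the direction in which the jaws open and shut, and the axes are right-handed (so a half turn about x gives the same grasp; the last joint's range is limited). The gripper opens to 85 mm and grips with 20 to 120 N. Pads are 22 mm wide; open, the fingers measure 114 mm over their backs; the gripper's body (76 mm by 85 mm) begins 54 mm behind the grasp point. The pads swing forward as they close: fully open they stand 13 mm farther back than shut.
Start: joints at [-1.232, 0.238, -0.013, 1.319, 0, 1.571], TCP at [0.174, -0.495, 0.253] pointing down, gripper open.
Joint ranges: [-2.66, 2.66], [-1.03, 1.9], [-1.14, 1.46], [-1.82, 2.27], [-1.45, 1.34], [-3.14, 3.14]. Speed limits (rad/s): [2.22, 2.22, 2.79, 3.14, 3.14, 3.14].

### API

Orientations are given as a unit quaternion [w, x, y, z].
In Python, from rig import r gives the robot as it stands. The module is installed in compiled form; this text tells all that it offers.
- The arm moves only by the tool arm_command, never from a script. Its arguments are lists of equal length, an entry for each row: "dp": the shift along the world's x, y, z in m, a list of three; "delta_rot": the turn, a rotation vector about the world's x, y, z in rad, a list of three; "hand": the finger opening in m, from 0 to 0.0854. A call has 1 to 12 rows; each row is the pose to reach, as a shift and turn from the pose commanded when the call began; what a row does not reach only later rows make up. A row lasts 1/8 s, in which the tool goes at most 62.5 mm and 10.7 degrees, less where a joint would pass 70% of its speed; a pose out of reach is approached as far as the arm can. A call with a gripper value outside its range is refused whole. The fingers move at their own pace and stop on an object; "squeeze" is the grip in N (left out, the last holds). Time passes only in rows, so rows that repeat a pose let the fingers close. It gives the time, the measured TCP pose, the force and the opening at its end, in the units of the state.
- r.state(): the state, without advancing time (a new reading comes with each control period).
- r.get_image(name): name is "scene" or "top"; returns the picture (420x560x3 uint8, blue, green, red); there is no depth.
- r.camera_info(name): a dict with "K" (3x3 intrinsics, pixels), "camera_from_world" (4x4, takes a point from world to camera coordinates). Camera axes: x right, y down, z forward; pixel columns grow to the right and rows downward; lengths in m; the calibration is good to about 2 mm. A picture is of the moment at which its call begins. camera_info takes no time and is no camera call.
- r.close_job(): hands the job in, once; it reports no verdict.
The state is a dict: "clock": time; "q": joint angles; "qvel": joint speeds; "joint_efforts": joint torques, N m; "tcp_pos": TCP position; "eef_rot": TCP orientation; "contact_force": force on the tool from outside, world axes, zero at the start; "moment": the same for the moment, N m; "opening": finger opening in m.
Only numpy, scipy, OpenCV 4.12 (cv2) and the standard library are available. Lean on these libraries where they do the work, as an engineer would, in place of code of your own. Each camera call takes 0.05 s, during which the arm holds its last target.

### The job

Slide the bottom plate of the wide packing plates out through the front slot of its rack, so that the plates above it drop down and stay stacked in the rack. Then lay that plate flat and centred on the rubber-topped saddle of the scissor jack, lengthwise along the saddle, lowering it on to the saddle before you let go.

Things in the scene. Friction and masses are not known exactly. Their poses are not given: they have to be found in the camera images.
- wide_bottom_mid (a point): Centre (half-way up) of the bottom wide plate: aluminium bar 130 x 50 x 12 mm (its x, y, z), 0.2 kg, dark bolt hole near each end. Flat on the rack's floor; its front end stands 48 mm out of the slot, over a 20 mm wide tongue (top 40 mm above the bench), so its sides, 50 mm apart, can be gripped from above. A second rack holds narrow plates (30 mm wide), not wanted.
- wide_top_mid (a point): Centre (half-way up) of the topmost of the four wide plates, all of one size. The upper three lie wholly inside the rack, flat on one another, their centres about 71 mm behind its front face. It comes down 12 mm when the bottom plate is out.
- wide_rack: Grey sheet-steel rack fixed to the bench. Origin at bench level under the middle of its front face; x points into the rack, z up. 142 mm deep, 62 mm wide (foot 80), 96 mm high, floor 40 mm high. Slot 18 mm high: only the bottom plate passes, pulled along -x, free after 85 mm or so (3 to 10 N). Inside 136 x 56 mm. Tongue to x = -100 mm.
- saddle (a point): Middle of the rubber top of the saddle of a red, lowered scissor jack fixed to the bench; 95 mm above it. Saddle 100 mm long (x), 36 mm wide (y), z up: narrower than the plate, so fingers pass beside it. Jack's arms are 32 mm wide (pivots 40), reach 160 mm each way along x, 55 mm high beyond the saddle; base 75 mm wide, 6 mm high.
Things that resemble listed ones, but are neither listed nor needed, are in the scene too. What is shaped like the part that bears wide_bottom_mid but orange is not meant. What is shaped like the part that bears wide_top_mid but green is not meant.

How it is judged:
On the way, in this order (a step that is already met when the one before it is completed fails the run):
1. the bottom wide plate is out in front of the rack and the plates above have dropped (x of wide_bottom_mid in the frame of wide_rack below -0.055 m and z of wide_top_mid in the frame of wide_rack below 0.076 m), for 0.1 s.
2. the plate has been lowered on to the saddle (within 10 mm of resting on it) with the fingers still holding it (contact force between wide_bottom and the fingers above 0.5 N and z of wide_bottom_mid in the frame of saddle between 0 and 0.016 m and horizontal distance between wide_bottom_mid and saddle below 0.025 m), for 0.05 s.
At the end, for the whole second after the job is handed in: The former bottom wide plate rests flat (5 deg) on the saddle, centred within 20 mm and lengthwise within 12 deg. The top wide plate has come down one thickness (centre 66 to 75 mm above the bench), flat (5 deg), still in the rack (centre 55 to 85 mm behind its front) (horizontal distance between wide_bottom_mid and saddle below 0.02 m and z of wide_bottom_mid in the frame of saddle between 0.002 and 0.01 m and angle between each of wide_bottom_mid, wide_top_mid's own z axis and vertical below 0.09 rad and angle between the x axis of wide_bottom_mid and the x axis of saddle, either way round below 0.22 rad and linear speed of wide_bottom below 0.02 m/s and z of wide_top_mid in the frame of wide_rack between 0.066 and 0.075 m and x of wide_top_mid in the frame of wide_rack between 0.055 and 0.085 m); the robot touches nothing.
It also fails if it takes over 40 s, if anything falls off the work surface, if the arm or the gripper's body presses on something with over 40 N, if the wrist force passes 120 N, or if a joint passes its speed limit or range.

## Working session

There is one attempt and no reset: what is moved stays moved. The work goes in short steps, Python scripts to look and compute and a tool call to move; the robot and the scene stay as the last step left them, time stands still between calls to the robot, and variables do not carry over. Pictures are saved under pics/ and viewed, and the job is handed in when it is done.

Besides the shell and the picture viewer there is one more tool, called as a command line: name --argument value ..., lists and objects as JSON in quotes. arm_command: Moves the arm, as the interface text tells. Its arguments: {"type":"object","properties":{"dp":{"type":"array"},"delta_rot":{"type":"array"},"hand":{"type":"array"},"squeeze":{"type":"number"}},"required":["dp","delta_rot","hand"]}

```bash
mkdir -p pics; ls
python3 - <<'E'
from rig import r
import cv2,numpy as np
for n in("scene","top"):
    cv2.imwrite(f"pics/{n}0.png",r.get_image(n))
    c=r.camera_info(n);print(n,np.round(c["K"],1).tolist(),np.round(c["camera_from_world"],4).tolist())
s=r.state();print(s["clock"],s["tcp_pos"],s["eef_rot"],s["opening"])
E
```

```text
pics
scene [[385.9, 0.0, 269.7], [0.0, 385.9, 215.1], [0.0, 0.0, 1.0]] [[0.8017, 0.5975, 0.0147, -0.3998], [0.3958, -0.5122, -0.7622, -0.152], [-0.4479, 0.6169, -0.6471, 1.3046], [0.0, 0.0, 0.0, 1.0]]
top [[520.9, 0.0, 273.2], [0.0, 520.9, 210.6], [0.0, 0.0, 1.0]] [[-0.0302, -0.9995, -0.0051, -0.0136], [-0.9837, 0.0306, -0.1771, 0.5287], [0.1772, -0.0003, -0.9842, 1.0489], [0.0, 0.0, 0.0, 1.0]]
0.1 [ 0.17436301 -0.49483564  0.25273337] [-0.11874321 -0.69690997 -0.11964983  0.69706561] 0.08536442723423497
```

View pics/scene0.png

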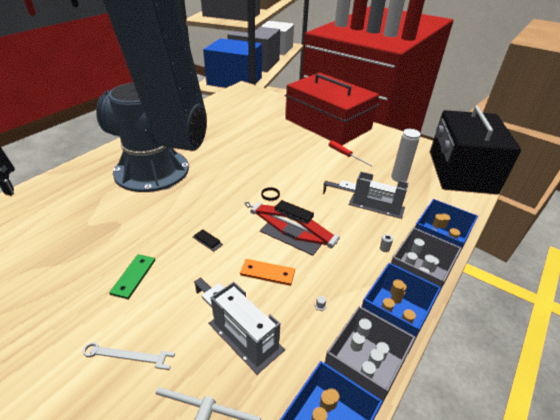

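View pics/top0.png

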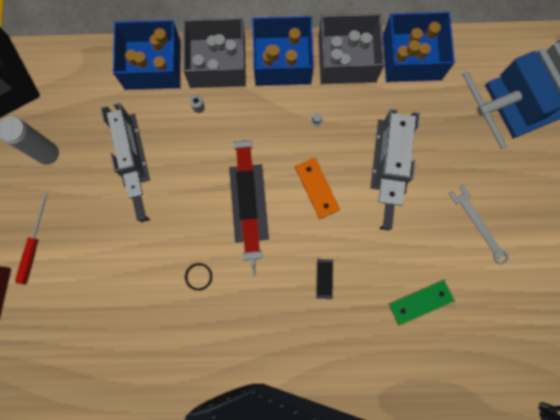

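The scene picture shows one rack at (245,320) and a second at (378,190). In the top picture these are at (397,150) and (125,150). The right-hand one in the top view has the wide plates. The red jack is at (248,200), and the loose orange and green plates are decoys. I'll confirm this in enlarged crops.

Run:
```python
import cv2,numpy as np
t=cv2.imread("pics/top0.png")
a=cv2.resize(t[100:240,350:450],None,fx=4,fy=4,interpolation=cv2.INTER_CUBIC)
b=cv2.resize(t[100:240,85:175],None,fx=4,fy=4,interpolation=cv2.INTER_CUBIC)
cv2.imwrite("pics/c1.png",np.hstack([a,b]))
c=cv2.resize(t[130:280,215:285],None,fx=4,fy=4,interpolation=cv2.INTER_CUBIC)
s=cv2.imread("pics/scene0.png")
d=cv2.resize(s[265:375,185:295],None,fx=4,fy=4,interpolation=cv2.INTER_CUBIC)
d=cv2.copyMakeBorder(d,0,c.shape[0]-d.shape[0],0,0,cv2.BORDER_CONSTANT)
cv2.imwrite("pics/c2.png",np.hstack([c,d]))
```

```text
(no output)
```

View pics/c1.png

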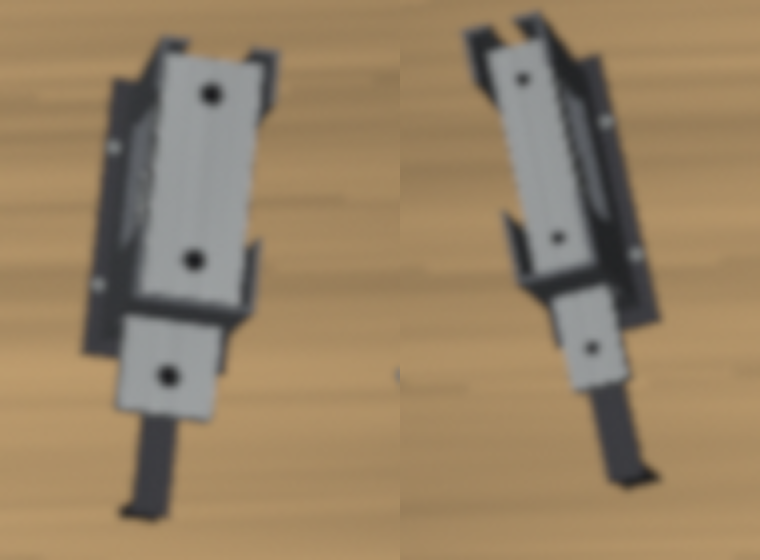

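View pics/c2.png

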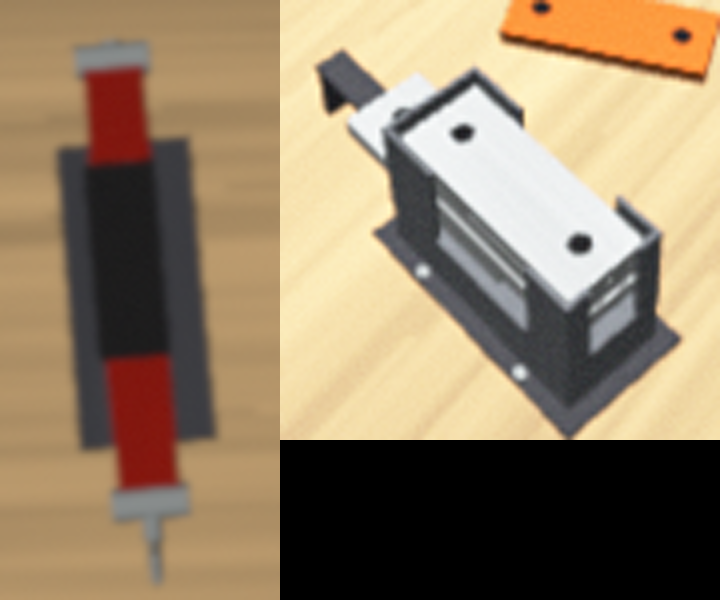

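The left crop (top view, 397,150) shows the wide rack: its plate is about 26 px wide, against about 14 px for the other rack. Its bottom plate sticks out towards the robot at about (391,191). The jack's black saddle is at about (247,195).

```bash
cat > h.py <<'E'
import cv2,numpy as np
from rig import r
def ray(n,uv,z):
    c=r.camera_info(n);K=np.array(c["K"]);T=np.array(c["camera_from_world"]);R=T[:3,:3];o=-R.T@T[:3,3]
    uv=np.atleast_2d(uv).astype(float)
    d=(R.T@np.linalg.inv(K)@np.c_[uv,np.ones(len(uv))].T).T
    return o+d*((z-o[2])/d[:,2])[:,None]
def rect(n,mask,roi,z,name=None):
    u0,u1,v0,v1=roi;m=np.zeros_like(mask);m[v0:v1,u0:u1]=mask[v0:v1,u0:u1]
    cs,_=cv2.findContours(m,cv2.RETR_EXTERNAL,cv2.CHAIN_APPROX_NONE);c=max(cs,key=cv2.contourArea)
    P=ray(n,c[:,0,:],z)[:,:2]
    (cx,cy),(a,b),an=cv2.minAreaRect((P*1000).astype(np.float32))
    if a<b:a,b,an=b,a,an+90
    # long axis angle
    an=(an+90)%180-90
    return np.round([cx,cy,a,b,an],1)
E
python3 - <<'E'
from h import *
t=cv2.imread("pics/top0.png");h=cv2.cvtColor(t,cv2.COLOR_BGR2HSV)
g=((h[...,1]<40)&(h[...,2]>115)).astype(np.uint8)*255
k=(h[...,2]<40).astype(np.uint8)*255
print("top plate",rect("top",g,(375,425,105,177),.088))
print("front plate",rect("top",g,(370,412,178,212),.052))
print("saddle",rect("top",k,(232,262,160,225),.095))
print("front corners",np.round(ray("top",[[379.2,202],[402.7,205],[381.2,178.5],[405.7,181.5]],.052),4).tolist())
print("hole b",np.round(ray("top",[[391.9,194]],.052),4), "top holes",np.round(ray("top",[[402.8,123.5],[398.3,165]],.088),4).tolist())
print("saddle corners",np.round(ray("top",[[236.5,171.5],[253,170.5],[240.5,220],[257,219]],.095),4).tolist())
s=cv2.imread("pics/scene0.png");hs=cv2.cvtColor(s,cv2.COLOR_BGR2HSV)
ks=(hs[...,2]<45).astype(np.uint8)*255
print("saddle scene",rect("scene",ks,(268,320,198,225),.095))
gs=((hs[...,1]<40)&(hs[...,2]>150)).astype(np.uint8)*255
print("top plate scene",rect("scene",gs,(205,290,280,345),.088))
cv2.imwrite("pics/m.png",np.hstack([np.vstack([g[100:240,350:450],]),k[100:240,200:300]]))
E
```

```text
top plate [ 652.  -296.   130.7   51.    -9.8]
front plate [ 559.8 -280.4   50.5   50.4  -10.2]
saddle [554.4  23.7  95.4  33.2   3.7]
front corners [[0.5386, -0.2527, 0.052], [0.5307, -0.3014, 0.052], [0.589, -0.2603, 0.052], [0.5809, -0.3115, 0.052]]
hole b [[ 0.5549 -0.2805  0.052 ]] top holes [[0.6967, -0.3054, 0.088], [0.6078, -0.2895, 0.088]]
saddle corners [[0.6027, 0.0426, 0.095], [0.6038, 0.0089, 0.095], [0.5023, 0.0363, 0.095], [0.5033, 0.0032, 0.095]]
saddle scene [562.7  12.5  99.2  47.1   4.2]
top plate scene [ 655.5 -297.4  131.4   54.5   -9.4]
```

View pics/m.png

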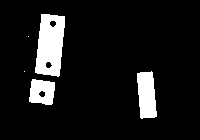

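Run:
```python
from h import *
from scipy.spatial.transform import Rotation as Ro
s=r.state();q=s["eef_rot"];R=Ro.from_quat([q[1],q[2],q[3],q[0]]).as_matrix();print(R.round(3))
ya=np.degrees(np.arctan2(R[1,1],R[0,1]));print("tool y yaw",ya,"q",np.round(s["q"],3))
a=np.radians(-9.8);X=np.array([np.cos(a),np.sin(a)])
c=np.array([.652,-.296]);f=c-.071*X;g=f-.034*X
print("front",f,"grasp",g,"shift",g-s["tcp_pos"][:2],.05-s["tcp_pos"][2],"pull95",-.095*X)
for t in(80.2,-99.8):print("turn",np.radians((t-ya+180)%360-180))
```

```text
[[-0.     0.332 -0.943]
 [ 0.001 -0.943 -0.332]
 [-1.    -0.001  0.   ]]
tool y yaw -70.59070068291777 q [-1.232  0.239 -0.014  1.319 -0.     1.571]
front [ 0.58203604 -0.28391513] grasp [ 0.54853217 -0.278128  ] shift [0.37416916 0.21670764] -0.20273337436727817 pull95 [-0.09361375  0.0161699 ]
turn 2.631794208306177
turn -0.5097984452836163
```

arm_command --dp '[[0.05, 0.029, 0], [0.1, 0.058, 0], [0.15, 0.087, 0], [0.2, 0.116, -0.02], [0.25, 0.145, -0.04], [0.3, 0.174, -0.06], [0.35, 0.203, -0.08], [0.374, 0.217, -0.1], [0.374, 0.217, -0.1], [0.374, 0.217, -0.1]]' --delta_rot '[[0, 0, -0.1], [0, 0, -0.2], [0, 0, -0.3], [0, 0, -0.4], [0, 0, -0.5], [0, 0, -0.51], [0, 0, -0.51], [0, 0, -0.51], [0, 0, -0.51], [0, 0, -0.51]]' --hand '[0.0854, 0.0854, 0.0854, 0.0854, 0.0854, 0.0854, 0.0854, 0.0854, 0.0854, 0.0854]' --squeeze 60

```text
clock: 1.35
tcp_pos: [0.5479, -0.2783, 0.1533]
eef_rot: [0.061, -0.704, 0.06, 0.705]
contact_force: [0.4, 0.0, -0.2]
opening: 0.0855
```

Run:
```python
from h import *
a=r.get_image("scene");cv2.imwrite("pics/s1.png",cv2.resize(a[200:400,130:330],None,fx=3,fy=3))
s=r.state();print(s["tcp_pos"],s["q"],s["eef_rot"],s["contact_force"])
```

```text
[ 0.5478939  -0.27871722  0.15381224] [-4.70527473e-01  4.36205453e-01  2.22166975e-02  1.15660887e+00
 -1.31879886e-04  2.84300224e+00] [-0.06064451  0.70454305 -0.06078366 -0.70444779] [-0.58190882 -1.07146995  1.11047205]
```

View pics/s1.png

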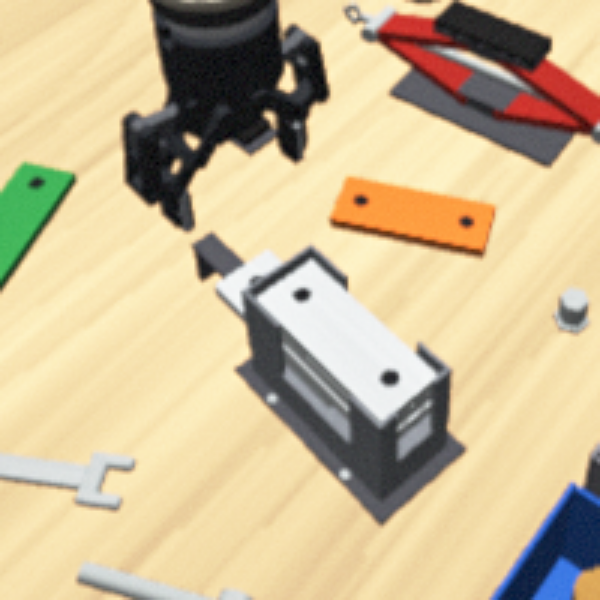

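The tool is above the plate's end and lined up with it. Joint 6 is at 2.84, which is close to its limit for the later placing. I'll turn the grasp half a turn now.

arm_command --dp '[[0, 0, 0], [0, 0, 0], [0, 0, 0], [0, 0, 0], [0, 0, 0], [0, 0, 0], [0, 0, 0], [0, 0, 0], [0, 0, 0]]' --delta_rot '[[0, 0, 0.18], [0, 0, 0.36], [0, 0, 0.54], [0, 0, 0.72], [0, 0, 0.9], [0, 0, 1.08], [0, 0, 1.26], [0, 0, 1.44], [0, 0, 1.62]]' --hand '[0.0854, 0.0854, 0.0854, 0.0854, 0.0854, 0.0854, 0.0854, 0.0854, 0.0854]'

```text
clock: 2.52
tcp_pos: [0.5477, -0.2793, 0.1545]
eef_rot: [0.47, 0.529, 0.469, -0.528]
contact_force: [0.2, 0.5, 0.0]
opening: 0.0854
```

arm_command --dp '[[0, 0, 0], [0, 0, 0], [0, 0, 0], [0, 0, 0], [0, 0, 0], [0, 0, 0], [0, 0, 0], [0, 0, 0], [0, 0, 0], [0, 0, 0], [0, 0, 0]]' --delta_rot '[[0, 0, 0.18], [0, 0, 0.36], [0, 0, 0.54], [0, 0, 0.72], [0, 0, 0.9], [0, 0, 1.08], [0, 0, 1.26], [0, 0, 1.44], [0, 0, 1.52], [0, 0, 1.52], [0, 0, 1.52]]' --hand '[0.0854, 0.0854, 0.0854, 0.0854, 0.0854, 0.0854, 0.0854, 0.0854, 0.0854, 0.0854, 0.0854]'

```text
clock: 3.9
tcp_pos: [0.5481, -0.2787, 0.1539]
eef_rot: [0.705, 0.062, 0.704, -0.062]
contact_force: [0.4, -0.1, -0.7]
opening: 0.0855
```

Run:
```python
from h import *
from scipy.spatial.transform import Rotation as Ro
s=r.state();q=s["eef_rot"];R=Ro.from_quat([q[1],q[2],q[3],q[0]]).as_matrix()
print(s["tcp_pos"],s["q"].round(3) if hasattr(s["q"],"round") else s["q"],np.degrees(np.arctan2(R[1,1],R[0,1])),R[:,0])
```

```text
[ 0.54813009 -0.27873443  0.15389573] [-0.47   0.436  0.022  1.156 -0.    -0.295] 79.934471898329 [ 7.25031698e-04 -4.95941186e-04 -9.99999614e-01]
```

arm_command --dp '[[0, 0, -0.04], [0, 0, -0.08], [0, 0, -0.095], [0, 0, -0.103], [0, 0, -0.103]]' --delta_rot '[[0, 0, 0], [0, 0, 0], [0, 0, 0], [0, 0, 0], [0, 0, 0]]' --hand '[0.0854, 0.0854, 0.0854, 0.0854, 0.0854]'

```text
clock: 4.53
tcp_pos: [0.5489, -0.2784, 0.0509]
eef_rot: [0.705, 0.061, 0.704, -0.061]
contact_force: [-0.0, 0.4, -0.1]
opening: 0.0856
```

arm_command --dp '[[0, 0, 0], [0, 0, 0], [0, 0, 0], [0, 0, 0], [0, 0, 0], [0, 0, 0], [0, 0, 0], [0, 0, 0]]' --delta_rot '[[0, 0, 0], [0, 0, 0], [0, 0, 0], [0, 0, 0], [0, 0, 0], [0, 0, 0], [0, 0, 0], [0, 0, 0]]' --hand '[0.04, 0.04, 0.04, 0.04, 0.04, 0.04, 0.04, 0.04]' --squeeze 60

```text
clock: 5.52
tcp_pos: [0.549, -0.2783, 0.0516]
eef_rot: [0.705, 0.061, 0.704, -0.061]
contact_force: [-1.2, 0.8, 5.9]
opening: 0.0487
```

Run:
```python
from h import *
a=r.get_image("scene");cv2.imwrite("pics/s2.png",cv2.resize(a[200:400,130:330],None,fx=3,fy=3))
s=r.state();print(s["tcp_pos"],s["opening"],s["contact_force"],s["moment"])
```

```text
[ 0.5489862  -0.27830499  0.0515537 ] 0.0487360026903096 [-1.52435787  0.60741379  5.90236573] [0.19571466 0.24846655 0.0445167 ]
```

View pics/s2.png

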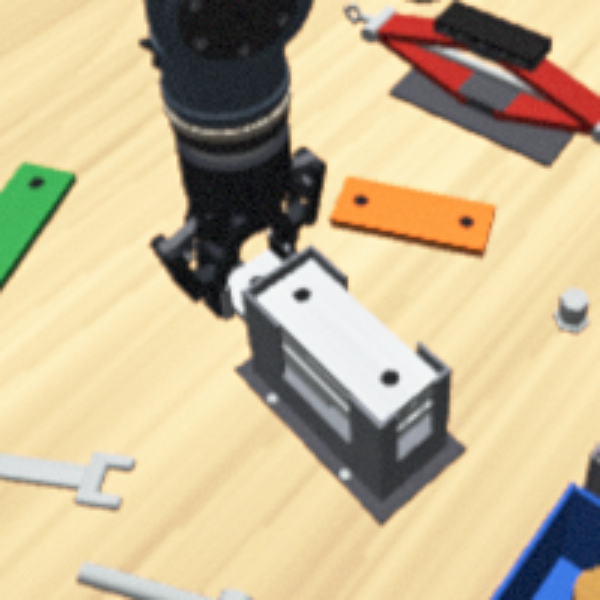

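arm_command --dp '[[-0.008, 0.0014, 0.0005], [-0.016, 0.0028, 0.0005], [-0.026, 0.0045, 0.0005], [-0.036, 0.0062, 0.0005], [-0.046, 0.008, 0.0005], [-0.056, 0.0097, 0.0005]]' --delta_rot '[[0, 0, 0], [0, 0, 0], [0, 0, 0], [0, 0, 0], [0, 0, 0], [0, 0, 0]]' --hand '[0.04, 0.04, 0.04, 0.04, 0.04, 0.04]'

```text
clock: 6.32
tcp_pos: [0.4935, -0.2688, 0.0516]
eef_rot: [0.706, 0.061, 0.703, -0.061]
contact_force: [4.8, -0.8, 1.2]
opening: 0.0487
```

Run:
```python
from h import *
a=r.get_image("scene");cv2.imwrite("pics/s3.png",cv2.resize(a[200:400,130:330],None,fx=3,fy=3))
s=r.state();print(s["tcp_pos"],s["opening"],s["contact_force"],s["moment"])
```

```text
[ 0.4921392  -0.26849644  0.05153617] 0.04862444462418299 [ 0.79746019 -0.37691823  0.61628561] [ 0.12088338 -0.1017915   0.01454916]
```

View pics/s3.png

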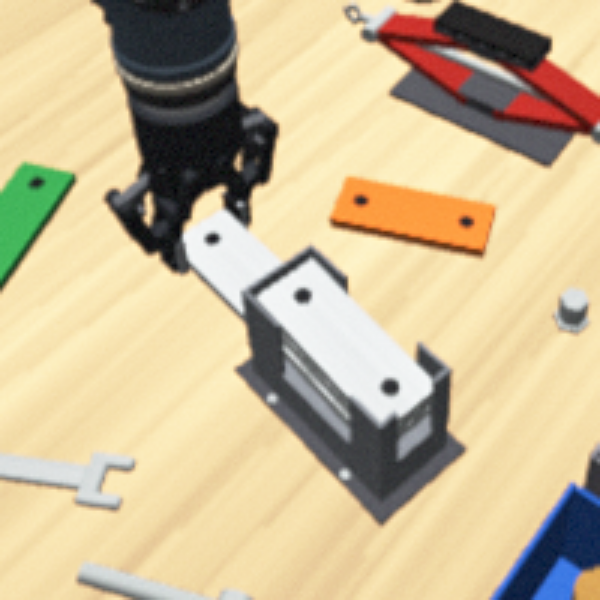

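The plate is coming out with about 5 N of pull, and the stack is tipping down at the back as expected. I'll continue.

arm_command --dp '[[-0.008, 0.0014, 0], [-0.018, 0.0031, 0], [-0.028, 0.0048, 0], [-0.038, 0.0065, 0], [-0.038, 0.0065, 0], [-0.038, 0.0065, 0]]' --delta_rot '[[0, 0, 0], [0, 0, 0], [0, 0, 0], [0, 0, 0], [0, 0, 0], [0, 0, 0]]' --hand '[0.04, 0.04, 0.04, 0.04, 0.04, 0.04]'

```text
clock: 7.12
tcp_pos: [0.453, -0.2617, 0.051]
eef_rot: [0.704, 0.061, 0.705, -0.061]
contact_force: [-2.1, 0.8, 10.7]
opening: 0.0485
```

Run:
```python
from h import *
a=r.get_image("scene");cv2.imwrite("pics/s4.png",cv2.resize(a[200:400,130:330],None,fx=3,fy=3))
t=r.get_image("top");cv2.imwrite("pics/t4.png",cv2.resize(t[90:290,330:450],None,fx=3,fy=3))
s=r.state();print(s["tcp_pos"],s["opening"],s["contact_force"],s["moment"])
```

```text
[ 0.45300844 -0.26167856  0.0510061 ] 0.04861378036237869 [-2.71142667  0.58019502 10.55221935] [-0.09624892  0.09855171 -0.02539191]
```

View pics/s4.png

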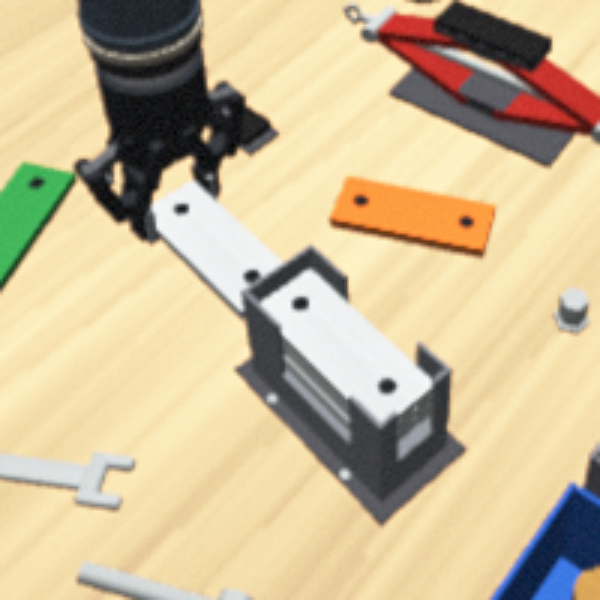

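View pics/t4.png

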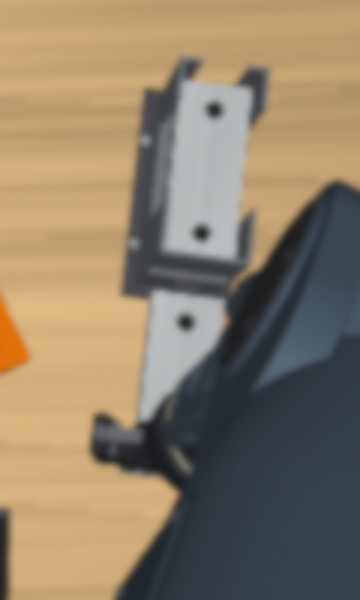

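The bottom plate is out: its rear hole is at scene crop (252,275), in front of the rack. The upper three have dropped and lie flat. The plate rests on the tongue, so I'll regrip it at its centre, 51 mm towards the rack.

arm_command --dp '[[0, 0, 0], [0, 0, 0], [0, 0, 0], [0, 0, 0]]' --delta_rot '[[0, 0, 0], [0, 0, 0], [0, 0, 0], [0, 0, 0]]' --hand '[0.075, 0.075, 0.075, 0.075]'

```text
clock: 7.72
tcp_pos: [0.4542, -0.2618, 0.0505]
eef_rot: [0.704, 0.061, 0.705, -0.061]
contact_force: [-0.3, 0.6, -0.7]
opening: 0.0752
```

arm_command --dp '[[0.02, -0.0035, 0], [0.04, -0.007, 0], [0.05, -0.009, 0], [0.05, -0.009, 0]]' --delta_rot '[[0, 0, 0], [0, 0, 0], [0, 0, 0], [0, 0, 0]]' --hand '[0.075, 0.075, 0.075, 0.075]'

```text
clock: 8.22
tcp_pos: [0.5046, -0.2709, 0.0505]
eef_rot: [0.704, 0.061, 0.705, -0.061]
contact_force: [0.2, -0.8, -0.4]
opening: 0.0752
```

Run:
```python
from h import *
a=r.get_image("scene");cv2.imwrite("pics/s5.png",cv2.resize(a[200:400,130:330],None,fx=3,fy=3))
s=r.state();print(s["tcp_pos"],s["opening"],s["contact_force"],s["moment"])
```

```text
[ 0.50397574 -0.27068785  0.05045126] 0.07492095158347117 [-1.80975044 -0.06695301 -0.98779847] [ 0.04446091  0.01539012 -0.02269191]
```

View pics/s5.png

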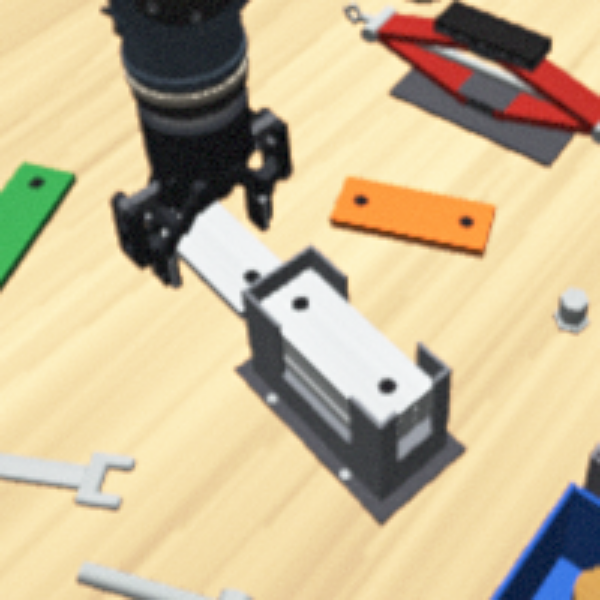

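The plate stayed on the tongue, with its rear hole still at (252,275), and the jaws now straddle its middle. I'll close on it and lift 100 mm or more. First I'll back away 20 mm along -x_rack while raising it a little.

arm_command --dp '[[0, 0, 0], [0, 0, 0], [0, 0, 0], [0, 0, 0], [0, 0, 0], [0, 0, 0.005], [-0.01, 0.002, 0.02], [-0.02, 0.0035, 0.05], [-0.02, 0.0035, 0.09], [-0.02, 0.0035, 0.13], [-0.02, 0.0035, 0.13]]' --delta_rot '[[0, 0, 0], [0, 0, 0], [0, 0, 0], [0, 0, 0], [0, 0, 0], [0, 0, 0], [0, 0, 0], [0, 0, 0], [0, 0, 0], [0, 0, 0], [0, 0, 0]]' --hand '[0.04, 0.04, 0.04, 0.04, 0.04, 0.04, 0.04, 0.04, 0.04, 0.04, 0.04]' --squeeze 60

```text
clock: 9.65
tcp_pos: [0.4855, -0.2682, 0.1847]
eef_rot: [0.706, 0.06, 0.702, -0.062]
contact_force: [-0.6, -0.4, -2.3]
opening: 0.0485
```

Run:
```python
from h import *
a=r.get_image("scene");cv2.imwrite("pics/s6.png",cv2.resize(a[150:350,130:330],None,fx=3,fy=3))
t=r.get_image("top");cv2.imwrite("pics/t6.png",cv2.resize(t[90:290,330:450],None,fx=3,fy=3))
s=r.state();print(s["tcp_pos"],s["opening"],s["contact_force"],s["moment"],s["clock"])
```

```text
[ 0.48406192 -0.26731465  0.18123847] 0.04873275888599312 [-0.21770995 -0.16792282 -2.15154176] [0.02026094 0.01448819 0.02820043] 9.75
```

View pics/s6.png

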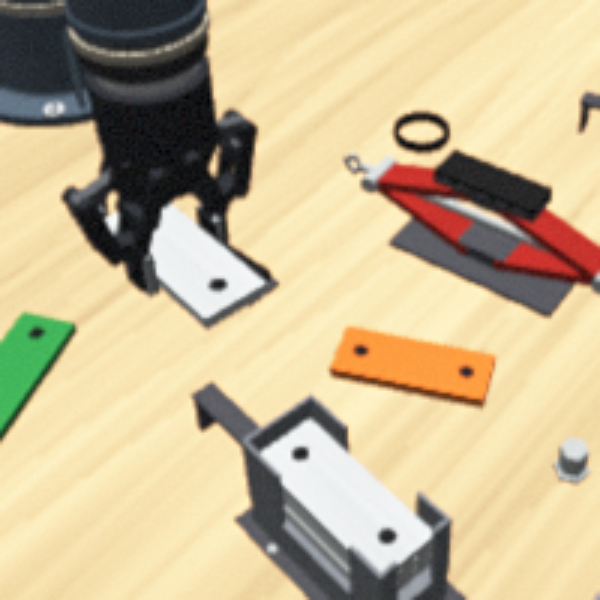

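View pics/t6.png

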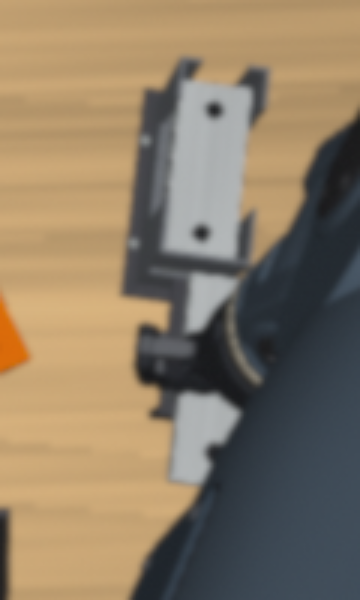

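The plate is held level, the force reading matches its weight (2.15 N), and the rack's stack is intact. The plate's near corner in the top view is at crop (170,480). I'll work out the plate's centre relative to the TCP and the shift to the saddle.

Run:
```python
from h import *
from scipy.spatial.transform import Rotation as Ro
s=r.state();q=s["eef_rot"];R=Ro.from_quat([q[1],q[2],q[3],q[0]]).as_matrix()
yw=np.degrees(np.arctan2(R[1,1],R[0,1]))-90;print("plate yaw",yw,R[:,0])
a=np.radians(yw);X=np.array([np.cos(a),np.sin(a)]);Y=np.array([-X[1],X[0]])
zt=s["tcp_pos"][2]+.0015
p=ray("top",[[330+170/3,90+480/3]],zt)[0,:2];c=p+.065*X-.025*Y
print("centre top",c,"tcp",s["tcp_pos"][:2])
# scene: visible hole and rear corners of plate
h=ray("scene",[[130+218/3,150+284/3],[130+208/3,150+318/3],[130+277/3,150+283/3]],zt)[:,:2]
print("from hole",h[0]-.045*X,"rear corners->",h[1]-.065*X+.025*Y,h[2]-.065*X-.025*Y)
print("to saddle",np.array([.5535,.0233])-s["tcp_pos"][:2],"turn",np.radians(3.6-yw))
```

```text
plate yaw -9.902652611416272 [ 6.50120957e-04 -4.78178561e-04 -9.99999674e-01]
centre top [ 0.4844291 -0.2689603] tcp [ 0.48406192 -0.26731465]
from hole [ 0.48688426 -0.26702127] rear corners-> [ 0.48839484 -0.26558133] [ 0.49364132 -0.2633604 ]
to saddle [0.06943808 0.29061465] turn 0.2356657458222244
```

arm_command --dp '[[0.008, 0.035, 0], [0.018, 0.075, 0], [0.03, 0.125, 0], [0.042, 0.175, 0], [0.054, 0.225, 0], [0.063, 0.265, 0], [0.0685, 0.2865, 0], [0.0695, 0.2905, 0], [0.0695, 0.2905, 0], [0.0695, 0.2905, 0]]' --delta_rot '[[0, 0, 0.03], [0, 0, 0.06], [0, 0, 0.1], [0, 0, 0.14], [0, 0, 0.18], [0, 0, 0.22], [0, 0, 0.236], [0, 0, 0.236], [0, 0, 0.236], [0, 0, 0.236]]' --hand '[0.04, 0.04, 0.04, 0.04, 0.04, 0.04, 0.04, 0.04, 0.04, 0.04]'

```text
clock: 11.0
tcp_pos: [0.5536, 0.0222, 0.1805]
eef_rot: [0.707, -0.022, 0.707, 0.022]
contact_force: [-1.1, 0.5, -0.4]
opening: 0.0489
```

arm_command --dp '[[0, 0, -0.025], [0, 0, -0.045], [0, 0, -0.055], [0, 0, -0.06], [0, 0, -0.06]]' --delta_rot '[[0, 0, 0], [0, 0, 0], [0, 0, 0], [0, 0, 0], [0, 0, 0]]' --hand '[0.04, 0.04, 0.04, 0.04, 0.04]'

```text
clock: 11.62
tcp_pos: [0.5541, 0.0228, 0.1209]
eef_rot: [0.707, -0.022, 0.707, 0.022]
contact_force: [-0.2, -0.2, -1.2]
opening: 0.0482
```

Run:
```python
from h import *
a=r.get_image("scene");cv2.imwrite("pics/s7.png",cv2.resize(a[130:280,190:390],None,fx=4,fy=4))
t=r.get_image("top");cv2.imwrite("pics/t7.png",cv2.resize(t[110:290,190:310],None,fx=3,fy=3))
s=r.state();print(s["tcp_pos"],s["opening"],s["contact_force"],s["q"],s["clock"])
```

```text
[0.55437275 0.02303254 0.12140063] 0.0489270339526408 [ 0.72579092  0.35909939 -1.85140141] [ 4.15696716e-02  3.63059372e-01 -1.85265248e-01  1.02147334e+00
 -9.06367273e-05 -2.15486846e-02] 11.725
```

View pics/s7.png

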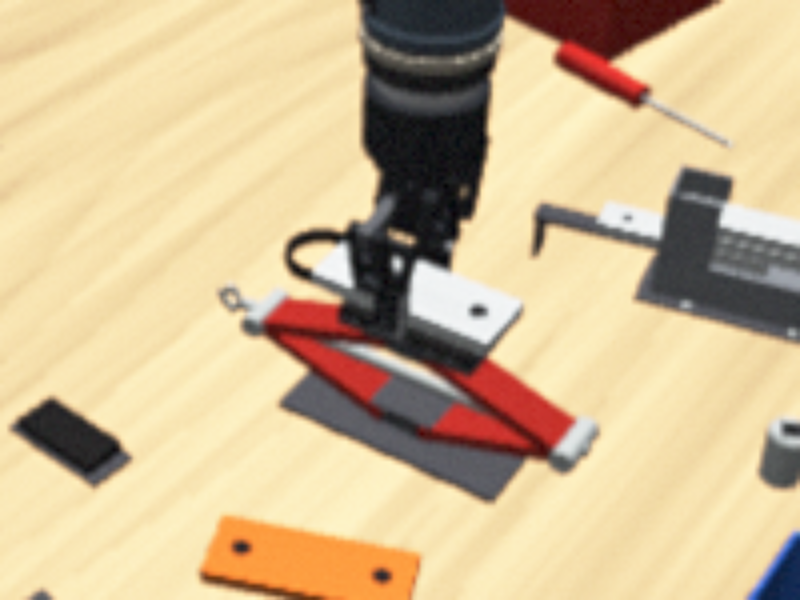

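View pics/t7.png

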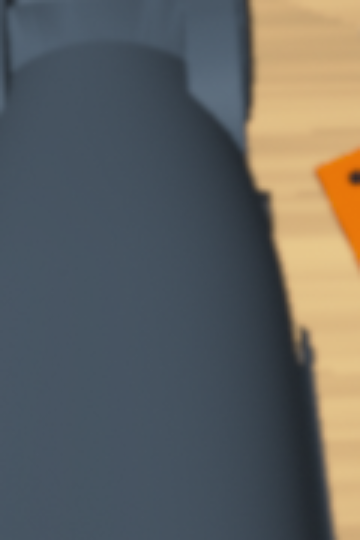

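The plate is held level over the saddle, with its far hole at (478,310) in the scene crop. The arm hides it in the top view. I'll lower it gently.

arm_command --dp '[[0, 0, -0.006], [0, 0, -0.011], [0, 0, -0.014], [0, 0, -0.015], [0, 0, -0.015]]' --delta_rot '[[0, 0, 0], [0, 0, 0], [0, 0, 0], [0, 0, 0], [0, 0, 0]]' --hand '[0.04, 0.04, 0.04, 0.04, 0.04]'

```text
clock: 12.35
tcp_pos: [0.5538, 0.0231, 0.1061]
eef_rot: [0.707, -0.022, 0.707, 0.022]
contact_force: [-3.1, -0.8, 4.0]
opening: 0.049
```

Run:
```python
from h import *
a=r.get_image("scene");cv2.imwrite("pics/s8.png",cv2.resize(a[130:280,190:390],None,fx=4,fy=4))
s=r.state();print(s["tcp_pos"],s["opening"],s["contact_force"],s["clock"])
```

```text
[0.55378198 0.02313012 0.10610615] 0.048346412349953134 [-2.96784588  0.53404865  4.35166735] 12.4
```

View pics/s8.png

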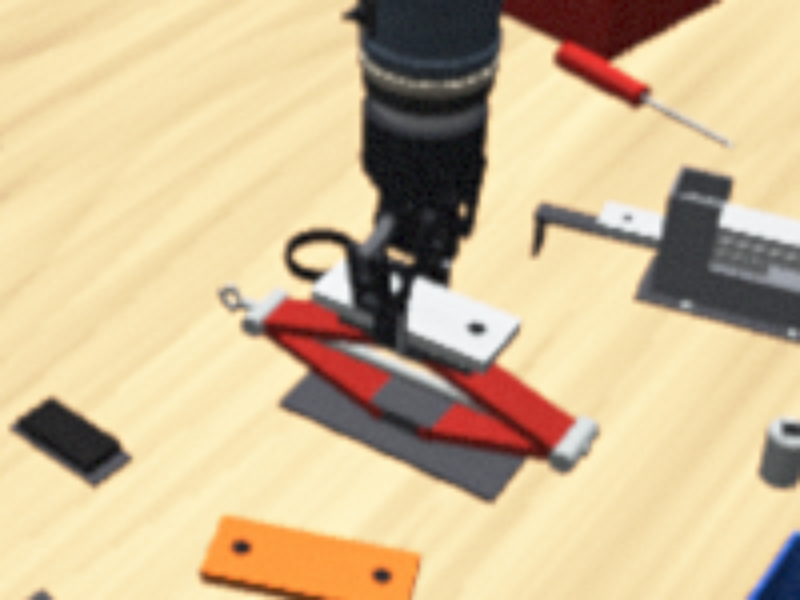

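The plate is in contact with the saddle, with about +4 N upward on the tool. I'll release, rise straight up and move back towards the side so the top camera can see.

arm_command --dp '[[0, 0, 0], [0, 0, 0], [0, 0, 0], [0, 0, 0], [0, 0, 0], [0, 0, 0], [0, 0, 0.02], [0, 0, 0.05], [0, 0, 0.09], [0, 0, 0.13]]' --delta_rot '[[0, 0, 0], [0, 0, 0], [0, 0, 0], [0, 0, 0], [0, 0, 0], [0, 0, 0], [0, 0, 0], [0, 0, 0], [0, 0, 0], [0, 0, 0]]' --hand '[0.08, 0.08, 0.08, 0.08, 0.08, 0.08, 0.08, 0.08, 0.08, 0.08]'

```text
clock: 13.65
tcp_pos: [0.5538, 0.0231, 0.237]
eef_rot: [0.707, -0.022, 0.707, 0.022]
contact_force: [1.6, -1.2, 0.1]
opening: 0.08
```

arm_command --dp '[[-0.03, -0.04, 0.02], [-0.06, -0.09, 0.03], [-0.09, -0.14, 0.03], [-0.12, -0.19, 0.03], [-0.14, -0.24, 0.03], [-0.16, -0.29, 0.03], [-0.18, -0.34, 0.03], [-0.2, -0.38, 0.03], [-0.2, -0.38, 0.03]]' --delta_rot '[[0, 0, 0], [0, 0, 0], [0, 0, 0], [0, 0, 0], [0, 0, 0], [0, 0, 0], [0, 0, 0], [0, 0, 0], [0, 0, 0]]' --hand '[0.08, 0.08, 0.08, 0.08, 0.08, 0.08, 0.08, 0.08, 0.08]'

```text
clock: 14.78
tcp_pos: [0.3526, -0.3592, 0.2655]
eef_rot: [0.707, -0.021, 0.707, 0.021]
contact_force: [0.5, 0.2, 0.6]
opening: 0.0801
```

Run:
```python
from h import *
t=r.get_image("top");cv2.imwrite("pics/t9.png",t)
cv2.imwrite("pics/s9.png",r.get_image("scene"))
h=cv2.cvtColor(t,cv2.COLOR_BGR2HSV)
g=((h[...,1]<40)&(h[...,2]>115)).astype(np.uint8)*255
print("plate on saddle",rect("top",g,(228,268,157,230),.107))
print("top plate",rect("top",g,(375,425,105,180),.076))
s=r.state();print(s["tcp_pos"],s["contact_force"],s["clock"])
```

```text
plate on saddle [553.9  23.  130.2  50.4   3.6]
top plate [ 652.4 -296.2  125.    50.7  -10. ]
[ 0.3536878  -0.35697507  0.26563967] [-0.07299898  1.08674014  0.16145793] 14.875
```

View pics/t9.png

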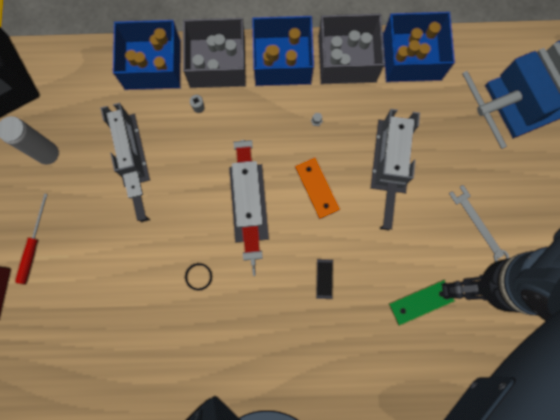

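View pics/s9.png

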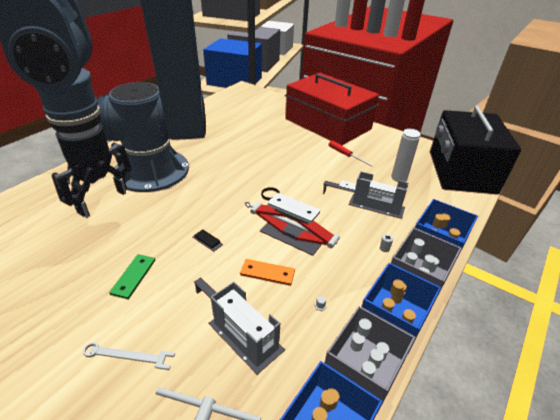

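The plate lies on the saddle at top (247,194), within about 1 mm and 0.1° of the saddle's measured pose. The stack is down in the rack at (397,145), and the arm is clear of everything.

```bash
python3 -c "
from rig import r
print(r.close_job())"
```

```text
the job is handed in; nothing more can be done
None
```

I slid the bottom wide plate out of its rack and laid it on the jack's saddle. I handed the job in at about 15 s, and no verdict was reported.

**What I did:** I pulled the plate out by its front end, about 95 mm with about 5 N of pull, and the three plates above dropped. I regripped it at its middle while it rested on the tongue, then carried it over and lowered it until the force changed to about +4 N upward. Only then did I open the fingers and move away.

**Last checks:**
- **Plate on the saddle:** the top camera puts its centre at (553.9, 23.0) mm with a yaw of 3.6°. I had measured the saddle at about (554, 23) mm and 3.6°.
- **Stack in the rack:** the pictures show the plates lower and flat. The top plate's centre is at (652, -296) mm, about 71 mm behind the rack's front.
- **Robot:** it stood clear of everything, with the force reading near zero.

**Disagreements:** two readings were off, and I take both to be hidden or blurred edges.
- The stack's top plate measured 125 mm long instead of 130, most likely because the rack's front wall hides part of it.
- While I was carrying the plate, three centre estimates from the scene camera differed from the gripper centre by about 3 to 10 mm. The top camera agreed to within 2 mm.

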